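# Index the decorating wheel five clicks with its T-key

### The arm

A 7-joint arm with a two-finger parallel gripper is mounted at the origin on the work surface. World frame = base frame: x ahead of the robot, y to its left, z up, the work surface at z = 0. Lengths are in m, angles in rad, forces in N, time in s.
With the tool pointing down it reaches from about 0.4 to 0.9 m from the base axis. Payload 5.5 kg.
Tool frame: the origin (TCP) lies at the very end of the fingers, on their centre line; the grasp point (between the pads) lies 19 mm behind it; z points along the fingers, y is the line along which they close (so a half turn about z gives the same grasp; the last joint's range is limited). The gripper opens to 85 mm and grips with 20 to 120 N. Pads are 22 mm wide; open, the fingers measure 114 mm over their backs; the gripper's body (76 mm by 85 mm) begins 54 mm behind the grasp point. The pads swing forward as they close: fully open they stand 13 mm farther back than shut.
Start: joints at [-0.977, 0.501, -0.427, 1.55, 0.221, 1.138, -0.21], TCP at [0.211, 0.615, 0.231] pointing down, gripper open.
Joint ranges: [-2.88, 2.88], [-0.31, 2.03], [-1.54, 1.56], [0.2, 2.42], [-1.41, 4.55], [0.19, 2.02], [-2.57, 2.57]. Speed limits (rad/s): [2.57, 2.57, 3.14, 3.14, 3.14, 3.14, 3.14].

### API

Orientations are given as a rotation vector (axis times angle).
In Python, from station import ctrl, solver, vision, get_time, get_joint_pos, get_joint_vel, get_tau, get_tcp_pos, get_ee_rot, get_wrist_force, get_torque, get_finger_gap, get_grip_force gives the robot as it stands. Calls block until the motion is done:
- ctrl.move_to(position, orientation): joint-space move of the TCP to a pose.
- ctrl.servo_line(position, velocity=0.15, orientation=None, f_stop=None): straight line of the TCP; orientation=None keeps the orientation; velocity is the mean speed in m/s. With f_stop (N) it stops when the force on the tool has changed by that much, and returns True; else False.
- ctrl.move_joints(angles): joint-space move.
- ctrl.grip(opening): finger opening in m; the grip force is fixed at half the most; returns when the fingers have stopped.
- ctrl.hold(seconds).
- solver.inverse_kinematics(position, orientation): joint angles nearest the present ones, or None.
- vision.read_camera(name): name is "scene" or "top"; returns a dict with "color" (480x640x3 uint8, red, green, blue), "vfov" (degrees; the focal length in pixels is half the picture's height over the tangent of half this angle, whatever the lens; pixels are square), "cx", "cy" (the principal point, pixels), "extrinsics" (4x4, takes a point from camera to world coordinates). Camera axes: x right, y up, looking along -z (the intrinsics and any distortion apply to the point x, -y, -z); pixel columns grow to the right and rows downward; lengths in m; the calibration is good to about 2 mm. A picture is of the moment at which its call begins. There is no depth.
A pose or a line that the arm cannot do raises ctrl.Unreachable and nothing moves.
- ctrl.sign_off(): hands the job in; it is judged then, once.
Readings, each from a call of its own:
- get_time(): time.
- get_joint_pos(): joint angles.
- get_joint_vel(): joint speeds.
- get_tau(): joint torques, N m.
- get_tcp_pos(): TCP position.
- get_ee_rot(): TCP orientation.
- get_wrist_force(): force on the tool from outside, world axes, zero at the start.
- get_torque(): the same for the moment, N m.
- get_finger_gap(): finger opening in m.
- get_grip_force(): force on a finger pad.
Only numpy, scipy, OpenCV 4.12 (cv2) and the standard library are available. Lean on these libraries where they do the work, as an engineer would, in place of code of your own. Each camera call takes 0.05 s, during which the arm holds its last target. There are 200 camera calls.

### The job

Take the T-key out of its wooden rest, stand it fully down on the decorating wheel's index spindle and let go of it; then take it again by its crossbar and turn it clockwise (seen from above) exactly five clicks, not beyond, so that the unpainted side of the bowl comes round. Leave the key standing on the spindle, keep your hands off the bowl and its disc, and leave the other things where they are.

Things in the scene. Friction and masses are not known exactly. Their poses are not given: they have to be found in the camera images.
- wheel: decorating wheel, fixed: grey housing 150 (x) by 420 (y) by 45 mm high. Origin on the table under the index spindle's axis; z up. The housing reaches from y = +60 to -360 mm. A 200 mm disc with a bowl (rim 138 mm above the table) turns on it at y = -250 mm, driven by the spindle click for click, the same way. Twelve white ticks lie on the housing around the spindle.
- disc: the disc and the cream bowl fixed to it; origin on the disc's axis under the disc, 63 mm above the table. Not to be touched.
- seat (a point): point on the index spindle's axis, on top of its round steel flange (60 mm diameter), 57 mm above the table; turns with the spindle; z up. From it rises a flat tang, 26 mm long along the point's y, 8 mm thick along its x, 22 mm tall, its top edge rounded (4 mm radius).
- spindle (a joint): turn of the index spindle, rad, clockwise from above positive; 0 at the start, tang along the wheel's y. Click stops every 30 degrees (pi/6), held by a sprung detent: about 0.3 N m at most to pass to the next stop; the crest lies midway and past it the spindle snaps to the next stop by itself. It stays in its stop when let go.
- key: loose steel T-key, 0.25 to 0.4 kg, 126 mm long. Origin: centre of the foot's open end; z runs along the shank from foot to crossbar; y along the crossbar. Foot: block 30 (x) by 50 (y) by 34 mm (z 0 to 34). Square shank 14 mm, z 34 to 112. At the start it lies loose in the rest: its z points along the rest's -x, rising 10 degrees, its y is the rest's y, its x points nearly up.
- key_bar (a point): centre of the key's crossbar, 119 mm from the key's origin along its z; axes as the key's. Crossbar: key z 112 to 126, 16 mm thick in x, 64 mm long in y.
- key_grip (a point): middle of the key's free shank, 73 mm from the key's origin along its z; axes as the key's. Here it can be taken across its y faces (14 mm).
- key_slot (a point): bottom of the slot in the key's foot, 28 mm from its open end; axes as the key's. The slot is 11 mm wide in x, 33 mm long in y and goes over the tang either way round, until the foot's end sits flat on the flange; it then has about 7 degrees of play to either side before it drives the tang.
- rest: wooden key rest, fixed: base board 200 (x) by 85 (y) by 12 mm, origin on the table under its centre. The key's foot lies in a cradle with an end stop and two low side cheeks at the +x end, its crossbar on a post at the -x end; between them, over some 60 mm, the shank is free, about 68 mm above the table.
- brush_pot: white pot, 72 mm wide and 95 mm tall, with brushes up to 180 mm; bystander, origin under its centre
- paint_bowl: small terracotta bowl, 90 mm wide, 50 mm tall; bystander, origin under its centre
- glaze_jar: closed glass jar, 64 mm wide, 75 mm tall; bystander, origin under its centre
There are look-alikes about, which are no part of the job. What is meant by the key is not pink or turquoise, and is the larger of those in its own colour.

How it is judged:
On the way, in this order (a step that is already met when the one before it is completed fails the run):
1. the key stands fully down on the spindle, upright and let go, with the spindle still in its first stop (z of key in the frame of seat below 0.004 m and horizontal distance between key and seat below 0.008 m and angle between key's own z axis and vertical below 0.08 rad and contact force between the fingers and key below 0.1 N and value of joint spindle below 0.26 rad), for 0.2 s.
2. the spindle has been turned to the fifth click with the key on it (value of joint spindle between 2.45 and 2.79 rad and z of key in the frame of seat below 0.006 m and horizontal distance between key and seat below 0.008 m), for 0.2 s.
At the end, for the whole second after the job is handed in: the spindle rests in its fifth click stop (2.618 rad, within 0.1 rad) and the key stands on it, foot on the flange within 5 mm, upright within 0.08 rad, still; the brush pot, paint bowl and glaze jar are within 30 mm of where they stood (value of joint spindle between 2.518 and 2.718 rad and z of key in the frame of seat below 0.005 m and horizontal distance between key and seat below 0.008 m and angle between key's own z axis and vertical below 0.08 rad and linear speed of key below 0.02 m/s and distance of each of brush_pot, paint_bowl, glaze_jar from where it was at the start of the episode below 0.03 m); the robot touches nothing.
It fails at once if the spindle is turned beyond the fifth click, past the crest to the sixth (value of joint spindle above 2.88 rad).
It fails at once if the spindle is turned a click backwards (value of joint spindle below -0.27 rad).
It fails at once if the bowl or its disc is touched by the robot (contact force between any of the fingers, the arm and disc above 1.5 N).
It fails at once if a bystander is moved by more than 30 mm (distance of any of brush_pot, paint_bowl, glaze_jar from where it was at the start of the episode above 0.03 m).
It also fails if it takes over 72 s, if anything falls off the work surface, if the arm or the gripper's body presses on something with over 40 N, if the wrist force passes 120 N, or if a joint passes its speed limit or range.

## Working session

There is one attempt and no reset: what is moved stays moved. The work goes in short steps, each a Python script; the robot and the scene stay as the last script left them, time stands still between calls to the robot, and variables do not carry over. Pictures are saved under pics/ and viewed, at most 10 in all, crops included, and the job is handed in when it is done.

```bash
mkdir -p pics; ls; python3 - <<'E'
from station import *
import cv2, numpy as np, pickle
for n in ("scene","top"):
    d=vision.read_camera(n); cv2.imwrite(f"pics/{n}0.png",d["color"][:,:,::-1]); pickle.dump(d,open(f"{n}0.pkl","wb"))
    print(n,{k:v for k,v in d.items() if k!="color"})
print(get_time(),get_tcp_pos(),get_ee_rot())
E
```

```text
pics
scene {'vfov': 55.328633831196825, 'cx': 311.4132422676055, 'cy': 248.91683859047808, 'extrinsics': array([[-0.51733115, -0.70046835,  0.49164272,  1.18629949],
       [ 0.85566805, -0.43289177,  0.283614  ,  0.39139474],
       [ 0.01416545,  0.56740532,  0.82331679,  1.08180339],
       [ 0.        ,  0.        ,  0.        ,  1.        ]])}
top {'vfov': 43.218402017413254, 'cx': 315.2914296740534, 'cy': 230.35721459765742, 'extrinsics': array([[-0.00941498,  0.98918512, -0.14636993,  0.32859996],
       [-0.9999332 , -0.0102948 , -0.00525458,  0.05817208],
       [-0.0067046 ,  0.14631068,  0.98921597,  1.76855849],
       [ 0.        ,  0.        ,  0.        ,  1.        ]])}
0.1 [0.21095973 0.61413639 0.23034099] [-5.17168946e-01 -3.09838010e+00  2.78165932e-03]
```

View pics/scene0.png

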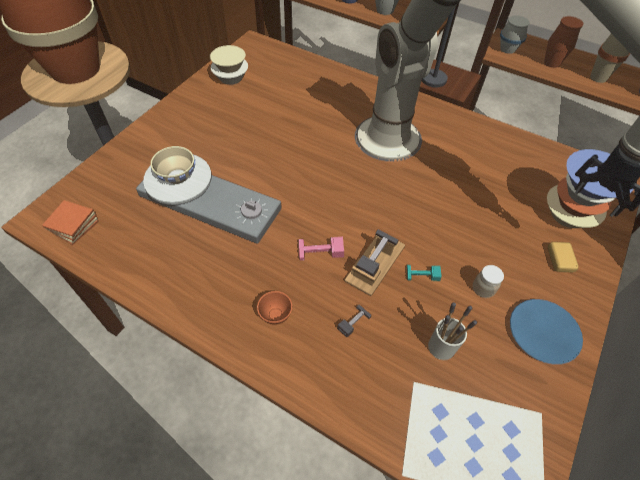

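View pics/top0.png

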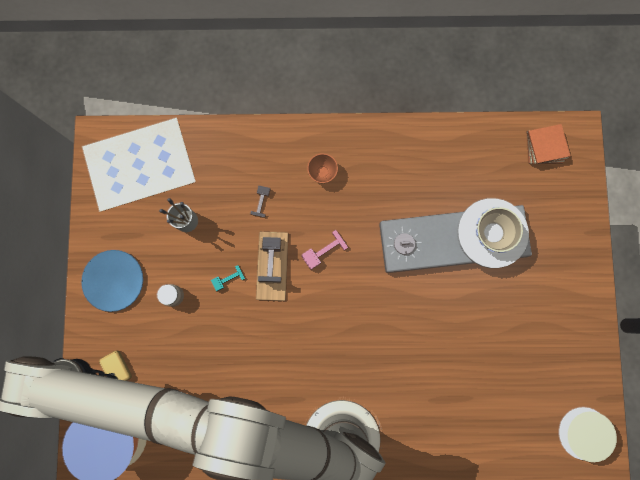

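The lookalikes, with their top-view pixels:
- Grey key in the wooden rest (270,258), scene (375,255). This is the larger grey one.
- Small grey key (262,201).
- Pink key (325,250).
- Turquoise key (228,279).

I choose the grey key in the rest and check it in one close crop.

```bash
python3 - <<'E'
import cv2, numpy as np, pickle
s=pickle.load(open("scene0.pkl","rb"))["color"][:,:,::-1]; t=pickle.load(open("top0.pkl","rb"))["color"][:,:,::-1]
def c(im,x,y,w,h,f,ox,oy):
    o=cv2.resize(im[y:y+h,x:x+w],None,fx=f,fy=f,interpolation=cv2.INTER_CUBIC)
    for k in range(0,w,10): cv2.putText(o,str(x+k),(int((k+.5)*f)-8,8),0,.28,(0,255,255),1); cv2.line(o,(int((k+.5)*f),10),(int((k+.5)*f),15),(0,255,255),1)
    for k in range(0,h,10): cv2.putText(o,str(y+k),(0,int((k+.5)*f)+3),0,.28,(0,255,255),1);cv2.line(o,(18,int((k+.5)*f)),(24,int((k+.5)*f)),(0,255,255),1)
    return o
a=c(t,245,225,60,80,6.6,0,0)[:528,:396]; b=c(s,340,225,70,70,5.65,0,0)
H=max(a.shape[0],b.shape[0]); im=np.zeros((H,a.shape[1]+b.shape[1],3),np.uint8); im[:a.shape[0],:a.shape[1]]=a; im[:b.shape[0],a.shape[1]:]=b
cv2.imwrite("pics/crop_rest.png",im)
a=c(t,375,205,70,70,5.7,0,0); b=c(s,215,180,70,70,5.7,0,0)
cv2.imwrite("pics/crop_sp.png",np.hstack([a,b])); print(im.shape)
E
```

```text
(528, 792, 3)
```

View pics/crop_rest.png

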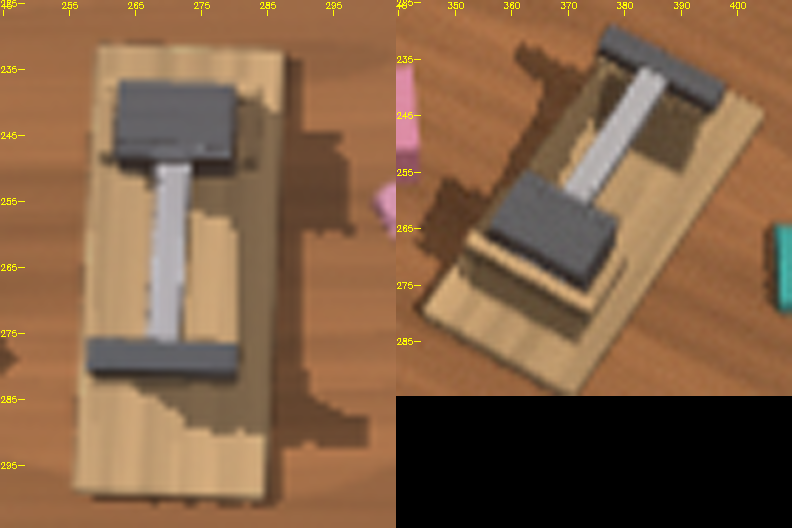

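View pics/crop_sp.png

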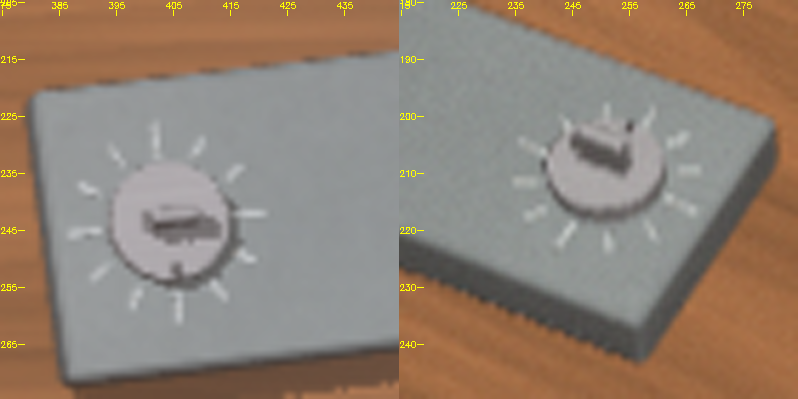

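The crop confirms the choice: the large dark grey key lies in the rest, foot at top (271,243), crossbar (270,279). The flange centre is at top (404.6,243.7) and scene (250.7,209), with the tang along the housing's long axis. Next I fit the poses.

```bash
cat > h.py <<'E'
import numpy as np, pickle
from scipy.optimize import least_squares
from scipy.spatial.transform import Rotation as R
def proj(d,P):
    P=np.atleast_2d(P); E=d["extrinsics"]; c=(P-E[:3,3])@E[:3,:3]
    f=240/np.tan(np.radians(d["vfov"]/2)); return np.c_[d["cx"]-f*c[:,0]/c[:,2], d["cy"]+f*c[:,1]/c[:,2]]
def rz(a): return R.from_euler("z",a).as_matrix()
E
python3 - <<'E'
from h import *
T=pickle.load(open("top0.pkl","rb")); S=pickle.load(open("scene0.pkl","rb"))
ct=lambda x,y,x0,y0,f:((x+.5)/f-.5+x0,(y+.5)/f-.5+y0)
W=[(T,(75,60,45),ct(33,93,375,205,5.7)),(T,(-75,60,45),ct(66,381,375,205,5.7)),(T,(0,0,57),ct(171,223,375,205,5.7)),
 (S,(75,60,45),ct(641-399,325,215,180,5.7)),(S,(-75,60,45),ct(773-399,124,215,180,5.7)),(S,(0,0,57),ct(605-399,166,215,180,5.7)),(T,(-75,-360,45),(531,257)),(T,(75,-360,45),(524.5,207))]
Rr=[(T,(100,42.5,12),ct(97,45,245,225,6.6)),(T,(100,-42.5,12),ct(284,50,245,225,6.6)),(T,(-100,-42.5,12),ct(265,496,245,225,6.6)),(T,(-100,42.5,12),ct(73,488,245,225,6.6)),
 (S,(100,-42.5,12),ct(418-396,311,340,225,5.65)),(S,(100,42.5,12),ct(573-396,393,340,225,5.65)),(S,(-100,42.5,12),ct(764-396,113,340,225,5.65))]
def fit(L,x0):
    def r(p):
        return np.concatenate([proj(d,rz(p[2])@(np.array(q)/1e3)+[p[0],p[1],0])[0]-u for d,q,u in L])
    s=least_squares(r,x0,loss="soft_l1"); print(np.round(s.x,4)); print(np.round(r(s.x).reshape(-1,2),1).tolist()); return s.x
w=fit(W,[.6,-.25,0]); r=fit(Rr,[.5,.2,0])
# key: 3 dof pos + yaw ; 10 deg rise
def kR(yaw):
    z=rz(yaw)@[-np.cos(.1745),0,np.sin(.1745)]; y=rz(yaw)@[0,1.,0]; return np.c_[np.cross(y,z),y,z]
# key y = rest y; points in key frame mm
K=[(T,(8,32,112),ct(240,345,245,225,6.6)) for _ in ()]
K=[(T,(15,25,0),ct(120,81,245,225,6.6)),(T,(15,-25,0),ct(237,87,245,225,6.6)),
   (T,(8,32,126),ct(87,373,245,225,6.6)),(T,(8,-32,126),ct(238,379,245,225,6.6)),(T,(8,32,112),ct(89,339,245,225,6.6)),(T,(8,-32,112),ct(238,344,245,225,6.6)),
   (S,(8,32,126),ct(723-396,86,340,225,5.65)),(S,(8,-32,126),ct(613-396,26,340,225,5.65)),
   (S,(15,25,34),ct(617-396,222,340,225,5.65)),(S,(15,-25,34),ct(529-396,172,340,225,5.65)),(S,(15,25,0),ct(589-396,283,340,225,5.65)),(S,(15,-25,0),ct(488-396,226,340,225,5.65))]
def g(p): return np.concatenate([proj(d,kR(p[3])@(np.array(q)/1e3)+p[:3])[0]-u for d,q,u in K])
s=least_squares(g,[r[0]+.06,r[1],.055,r[2]],loss="soft_l1"); print(np.round(s.x,4)); print(np.round(g(s.x).reshape(-1,2),1).tolist())
Rk=kR(s.x[3]); print("grip",Rk@[0,0,.073]+s.x[:3], "in rest", rz(r[2]).T@(Rk@[0,0,.073]+s.x[:3]-[r[0],r[1],0]))
pickle.dump((w,r,s.x),open("fit.pkl","wb"))
E
```

```text
[ 0.5426 -0.1852  0.0862]
[[-0.5, -1.0], [-0.5, 0.2], [-0.4, -0.6], [-0.8, -0.1], [1.5, -1.3], [0.2, -0.9], [1.3, 0.5], [0.1, -1.0]]
[ 0.4885  0.1952 -0.0442]
[[-0.5, -1.0], [0.1, -0.8], [0.1, 0.2], [-0.2, 0.4], [-0.0, -0.7], [-0.2, 0.2], [0.3, -0.9]]
[ 0.5589  0.1924  0.0484 -0.0421]
[[-0.2, 0.4], [-0.4, 0.1], [-0.2, -0.1], [-0.2, -0.3], [-0.2, 0.2], [0.1, 0.2], [0.5, -0.1], [-0.7, -0.1], [0.2, 0.1], [-0.6, 0.1], [-1.3, -0.6], [0.0, 0.5]]
grip [0.4871152  0.19546435 0.06107918] in rest [-0.00136142  0.00022338  0.06107918]
```

```bash
cat >> h.py <<'E'
w,rr,kp=pickle.load(open("fit.pkl","rb"))
SEAT=np.array([w[0],w[1],.057]); RW=rz(w[2])
def kR(yaw,pitch=.1745):
    z=rz(yaw)@[-np.cos(pitch),0,np.sin(pitch)]; y=rz(yaw)@[0,1.,0]; return np.c_[np.cross(y,z),y,z]
RKG=kR(kp[3]); GRIP=np.array([kp[0],kp[1],0])+0; GRIP=RKG@[0,0,.073]+kp[:3]; GRIP[2]=.065
RKP=RW@np.diag([-1.,-1,1])
def toolInKey(a,s):   # columns tool axes in key frame
    z=np.array([-np.cos(a),0,-np.sin(a)]); y=np.array([0,s,0.]); return np.c_[np.cross(y,z),y,z]
def tcp(Rk,grip,a,s,back=0):  # tool pose with grasp point at grip
    Rt=Rk@toolInKey(a,s); return grip+Rt[:,2]*(.019-back), R.from_matrix(Rt).as_rotvec()
E
python3 - <<'E'
from h import *
from station import *
print(GRIP,SEAT)
for a in (20,30,40,45,50):
  for s in (1,-1):
    A=np.radians(a); G=tcp(RKG,GRIP,A,s); P=tcp(RKP,SEAT+[0,0,.073],A,s); P2=tcp(RKP,SEAT+[0,0,.113],A,s)
    for n,x in (("G",G),("P",P),("P+",P2)):
        q=solver.inverse_kinematics(*x); print(a,s,n,None if q is None else np.round(q,2))
print(get_time())
E
```

```text
[0.4871152  0.19546435 0.065     ] [ 0.54264723 -0.18519663  0.057     ]
20 1 G [-0.28  0.47 -0.25  2.12  0.48  0.45  0.62]
20 1 P None
20 1 P+ None
20 -1 G [-0.7   0.47  0.24  2.14 -0.06  0.4  -2.05]
20 -1 P None
20 -1 P+ None
30 1 G [-0.52  0.43 -0.04  2.25  0.91  0.27  0.11]
30 1 P None
30 1 P+ None
30 -1 G [-1.13  0.53  0.68  2.27 -0.68  0.2  -1.53]
30 -1 P None
30 -1 P+ None
40 1 G [-0.84  0.45  0.22  2.36  1.89  0.24 -0.98]
40 1 P [ 1.32  0.64 -0.87  2.39  3.48  0.37  2.03]
40 1 P+ [ 1.49  0.61 -1.08  2.38  3.32  0.25  2.17]
40 -1 G [-0.84  0.46  0.23  2.36  1.89  0.24  2.16]
40 -1 P [ 1.63  1.02 -1.3   2.38  2.45  0.44  0.14]
40 -1 P+ [ 1.63  0.81 -1.29  2.38  2.54  0.29 -0.09]
45 1 G [-0.85  0.48  0.19  2.41  2.13  0.37 -1.26]
45 1 P [ 1.28  0.57 -0.87  2.35  3.42  0.25  2.01]
45 1 P+ [ 1.3   0.44 -0.87  2.34  3.87  0.19  1.49]
45 -1 G [-0.89  0.48  0.23  2.41  2.16  0.36  1.85]
45 -1 P [ 1.44  0.7  -1.08  2.35  2.78  0.24 -0.41]
45 -1 P+ [ 1.59  0.72 -1.28  2.34  2.15  0.24  0.2 ]
50 1 G None
50 1 P [ 0.88  0.41 -0.44  2.32  4.13  0.25  1.15]
50 1 P+ [ 1.56  0.68 -1.29  2.29  1.63  0.25 -2.48]
50 -1 G None
50 -1 P [ 1.54  0.86 -1.29  2.3   1.9   0.39  0.5 ]
50 -1 P+ [ 1.56  0.68 -1.29  2.29  1.63  0.25  0.66]
0.1
```

```bash
python3 - <<'E'
from h import *
from station import *
for a in (20,25,30,35,40,45):
  for s in (1,-1):
    A=np.radians(a)
    for n,x in (("G",tcp(RKG,GRIP,A,s)),("Gup",tcp(RKG,GRIP+[0,0,.12],A,s)),("P",tcp(RW,SEAT+[0,0,.073],A,s)),("P+",tcp(RW,SEAT+[0,0,.173],A,s))):
        q=solver.inverse_kinematics(*x); print(a,s,n,None if q is None else np.round(q,2))
for yaw in range(-180,180,30):
    q=solver.inverse_kinematics(SEAT+[0,0,.104],R.from_matrix(RW@rz(np.radians(yaw))@np.diag([1.,-1,-1])).as_rotvec()); print(yaw,None if q is None else np.round(q,2))
E
```

```text
20 1 G [-0.28  0.47 -0.25  2.12  0.48  0.45  0.62]
20 1 Gup [-0.24  0.26 -0.28  2.06  0.25  0.7   0.84]
20 1 P None
20 1 P+ None
20 -1 G [-0.7   0.47  0.24  2.14 -0.06  0.4  -2.05]
20 -1 Gup [-0.66  0.25  0.19  2.07  0.06  0.68 -2.13]
20 -1 P None
20 -1 P+ None
25 1 G [-0.37  0.45 -0.18  2.19  0.65  0.36  0.41]
25 1 Gup [-0.29  0.22 -0.26  2.12  0.35  0.61  0.72]
25 1 P None
25 1 P+ None
25 -1 G [-0.75  0.45  0.27  2.2   0.09  0.28 -2.22]
25 -1 Gup [-0.66  0.21  0.16  2.13  0.19  0.59 -2.27]
25 -1 P None
25 -1 P+ None
30 1 G [-0.52  0.43 -0.04  2.25  0.91  0.27  0.11]
30 1 Gup [-0.36  0.19 -0.22  2.18  0.49  0.53  0.57]
30 1 P [0.15 1.13 0.01 1.02 0.22 2.01 1.8 ]
30 1 P+ None
30 -1 G [-1.13  0.53  0.68  2.27 -0.68  0.2  -1.53]
30 -1 Gup [-0.65  0.19  0.1   2.19  0.37  0.5  -2.47]
30 -1 P [-0.07  1.19  0.49  1.03 -0.06  1.98 -1.1 ]
30 -1 P+ None
35 1 G [-0.72  0.44  0.14  2.31  1.34  0.2  -0.38]
35 1 Gup [-0.43  0.17 -0.18  2.24  0.69  0.46  0.35]
35 1 P [ 0.26  1.08 -0.19  1.08  0.33  1.95  1.7 ]
35 1 P+ [-0.06  1.    0.46  1.09  0.    2.01  2.04]
35 -1 G [-1.63  1.38  1.52  2.33  4.
[... 884 characters left out ...]
39 -0.95  0.2  -1.32]
45 -1 P [-0.08  1.    0.46  1.24 -0.09  1.71 -1.12]
45 -1 P+ [-0.08  0.89  0.48  1.2  -0.05  1.84 -1.11]
-180 [ 0.17  0.41  0.14  1.83 -0.07  0.91  2.  ]
-150 [ 0.21  0.41  0.09  1.83 -0.04  0.91  2.5 ]
-120 [-0.6   0.88  1.35  1.85 -0.92  1.23 -2.52]
-90 [-0.6   0.88  1.35  1.85 -0.92  1.23 -2.  ]
-60 [-0.52  0.69  1.13  1.85 -0.72  1.08 -1.64]
-30 [-0.24  0.49  0.68  1.84 -0.37  0.94 -1.4 ]
0 [-0.11  0.45  0.51  1.84 -0.27  0.92 -0.97]
30 [-0.07  0.44  0.44  1.84 -0.23  0.92 -0.48]
60 [-0.02  0.43  0.38  1.83 -0.2   0.91  0.01]
90 [ 0.02  0.42  0.33  1.83 -0.17  0.91  0.51]
120 [ 0.06  0.42  0.28  1.83 -0.14  0.91  1.02]
150 [ 0.08  0.42  0.25  1.83 -0.13  0.91  1.53]
```

Placing with the tool facing back towards the robot keeps the joints in range: alpha 40°, no half turn needed. Now the grasp.

```bash
python3 - <<'E'
from h import *
from station import *
import cv2
A=np.radians(40)
p,o=tcp(RKG,GRIP+[0,0,.12],A,1); ctrl.move_to(p,o); print(get_time(),get_tcp_pos()-p)
ctrl.grip(.06)
p,o=tcp(RKG,GRIP,A,1); print(ctrl.servo_line(p,.08,o,f_stop=8)); print(get_time(),get_tcp_pos()-p,get_wrist_force(),np.round(get_joint_pos(),2))
ctrl.grip(0); print("gap",get_finger_gap(),get_grip_force(),get_wrist_force(),get_time())
d=vision.read_camera("scene"); t=vision.read_camera("top")
im=np.hstack([cv2.resize(d["color"][200:300,320:420,::-1],(400,400)),cv2.resize(t["color"][210:310,220:320,::-1],(400,400))]); cv2.imwrite("pics/grasp.png",im)
E
```

```text
1.9417 [0.00039378 0.00152434 0.00044986]
False
3.9667 [1.84806540e-04 7.90755586e-05 2.72094882e-04] [-0.06176461  0.48307027  0.20648734] [-0.61  0.44 -0.04  2.35  1.8   0.34 -0.85]
gap 0.012893615835327697 59.037169218063354 [-2.22499034  0.68295621  3.19924115] 4.45
```

View pics/grasp.png

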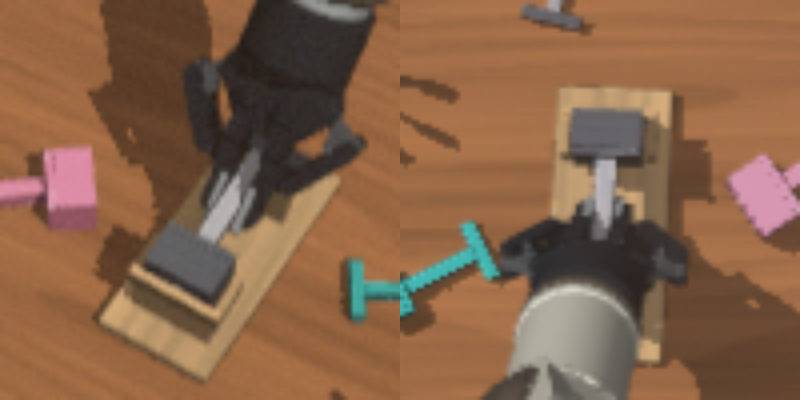

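The shank is gripped: gap 12.9 mm, fingers on mid-shank in both views. I lift it and bring it over the spindle.

```bash
python3 - <<'E'
from h import *
from station import *
import cv2
A=np.radians(40)
f0=get_wrist_force()
p,o=tcp(RKG,GRIP+[0,0,.12],A,1); print(ctrl.servo_line(p,.1,o)); print("gap",get_finger_gap(),get_wrist_force()-f0,get_torque(),get_time())
p,o=tcp(RW,SEAT+[0,0,.073+.075],A,1); ctrl.move_to(p,o); print(get_time(),get_tcp_pos()-p,get_finger_gap(),np.round(get_joint_pos(),2))
ctrl.hold(.3)
d=vision.read_camera("scene"); t=vision.read_camera("top"); pickle.dump((d,t,get_tcp_pos(),get_ee_rot()),open("over.pkl","wb"))
im=np.hstack([cv2.resize(d["color"][130:250,190:290,::-1],(400,480),interpolation=cv2.INTER_CUBIC),cv2.resize(t["color"][180:300,360:460,::-1],(400,480),interpolation=cv2.INTER_CUBIC)]); cv2.imwrite("pics/over.png",im)
# predicted projections
K=get_tcp_pos()-R.from_rotvec(get_ee_rot()).as_matrix()[:,2]*.019
Rk=R.from_rotvec(get_ee_rot()).as_matrix()@toolInKey(A,1).T; O=K-Rk@[0,0,.073]
print("key z",Rk[:,2],"O-seat",O-SEAT)
for q in ((15,25,0),(15,-25,0),(15,25,34),(15,-25,34),(8,32,126),(8,-32,126),(-8,32,126),(-8,-32,126)):
    P=O+Rk@(np.array(q)/1e3); a=proj(d,P)[0]; b=proj(t,P)[0]; print(q,np.round((a-[190,130])*4+1.5),np.round((b-[360,180])*4+[401.5,1.5]))
E
```

```text
False
gap 0.013133901959735537 [ 1.86840124 -0.99050457 -9.16744163] [ 0.03073749  1.0079821  -0.03373621] 5.9
7.425 [ 0.00052257  0.00143122 -0.00041317] 0.012904307476091939 [ 0.18  0.93 -0.02  1.14  0.22  1.92  1.8 ]
key z [-6.51931018e-04  1.43849942e-04  9.99999777e-01] O-seat [0.00023143 0.00048456 0.07534219]
(15, 25, 0) [256. 270.] [554. 221.]
(15, -25, 0) [193. 245.] [627. 214.]
(15, 25, 34) [251. 236.] [560. 214.]
(15, -25, 34) [187. 211.] [635. 207.]
(8, 32, 126) [253. 133.] [570. 206.]
(8, -32, 126) [166. 100.] [671. 196.]
(-8, 32, 126) [266. 117.] [573. 231.]
(-8, -32, 126) [179.  85.] [674. 221.]
```

View pics/over.png

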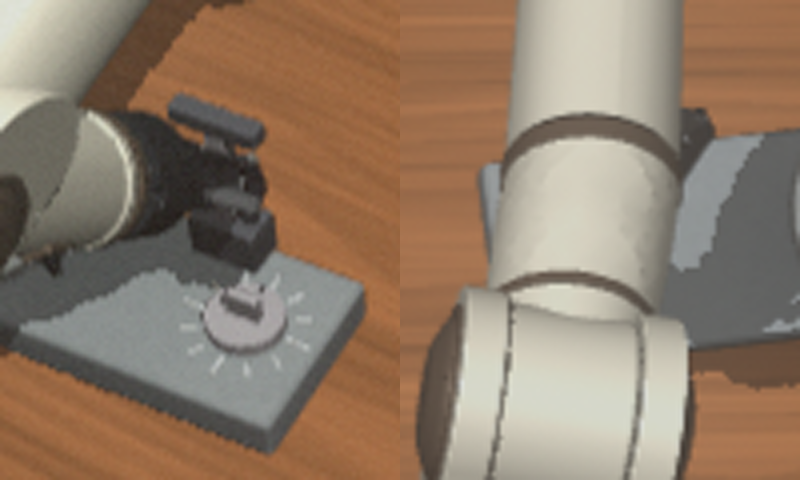

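In the scene view the foot's bottom corners are at about crop (252,270) and (193,248), within a pixel of the prediction, and the key is upright over the tang. I go down with a force stop.

```bash
cat >> h.py <<'E'
A40=np.radians(40)
def keypose():
    from station import get_tcp_pos,get_ee_rot
    M=R.from_rotvec(get_ee_rot()).as_matrix(); Rk=M@toolInKey(A40,1).T
    return get_tcp_pos()-M[:,2]*.019-Rk@[0,0,.073]-SEAT
E
python3 - <<'E'
from h import *
from station import *
def go(dx,dy,z,v,f=None):
    p,o=tcp(RW,SEAT+RW@[dx,dy,0]+[0,0,.073+z],A40,1); return ctrl.servo_line(p,v,o,f_stop=f)
go(0,0,.03,.05); ctrl.hold(.2); f0=get_wrist_force()
hit=go(0,0,-.006,.02,6); print(hit,keypose(),get_wrist_force()-f0,get_time(),get_finger_gap(),get_torque())
E
```

```text
True [-0.00038514  0.00011814  0.00306741] [ 2.08081458 -1.23020091  8.98867676] 10.325 0.013343909217962337 [-0.12046731 -0.25685553 -0.02911133]
```

```bash
python3 - <<'E'
from h import *
from station import *
import cv2
ctrl.grip(.05); ctrl.hold(.2)
z=R.from_rotvec(get_ee_rot()).as_matrix()[:,2]
print(get_finger_gap(),get_wrist_force())
print(ctrl.servo_line(get_tcp_pos()-z*.12,.1)); ctrl.hold(.3)
# to above the spindle, tool down, gripper open, beside view
o=R.from_matrix(RW@rz(np.pi/2)@np.diag([1.,-1,-1])).as_rotvec()
ctrl.servo_line(get_tcp_pos()+[0,0,.08],.15)
d=vision.read_camera("scene"); t=vision.read_camera("top")
im=np.hstack([cv2.resize(d["color"][130:250,190:290,::-1],(400,480),interpolation=cv2.INTER_CUBIC),cv2.resize(t["color"][180:300,360:460,::-1],(400,480),interpolation=cv2.INTER_CUBIC)]); cv2.imwrite("pics/placed.png",im)
pickle.dump((d,t),open("placed.pkl","wb"))
print(get_time(),np.round(get_joint_pos(),2))
for q in ((15,25,0),(15,-25,0),(8,32,126),(8,-32,126),(-8,32,126),(-8,-32,126)):
    P=SEAT+RW@(np.array(q)/1e3); print(q,np.round((proj(d,P)[0]-[190,130])*4+1.5),np.round((proj(t,P)[0]-[360,180])*4+[401.5,1.5]))
E
```

```text
0.05003259724913172 [-0.47756133  0.7698488   0.78967245]Traceback (most recent call last):
  File "<stdin>", line 7, in <module>
station.Unreachable: the arm cannot follow that straight line within its joint ranges
```

```bash
python3 - <<'E'
from h import *
from station import *
import cv2
print(np.round(get_joint_pos(),2))
p0=get_tcp_pos(); z=R.from_rotvec(get_ee_rot()).as_matrix()[:,2]
for L in (.1,.085,.07,.06,.05,.04):
    try: print(L,ctrl.servo_line(p0-z*L,.08)); break
    except ctrl.Unreachable: print(L,"no")
print(get_tcp_pos()-SEAT,np.round(get_joint_pos(),2),get_wrist_force(),get_time())
# then swing upright tool: rotate toward tool-down while staying out
od=R.from_matrix(RW@rz(np.pi/2)@np.diag([1.,-1,-1])).as_rotvec()
Rd=R.from_matrix(RW@toolInKey(np.radians(90),1)); print("down",Rd.as_rotvec())
pw=get_tcp_pos()+RW@[.05,0,.10]
print(solver.inverse_kinematics(pw,Rd.as_rotvec()), solver.inverse_kinematics(pw,R.from_matrix(RW@toolInKey(np.radians(60),1)).as_rotvec()))
d=vision.read_camera("scene"); t=vision.read_camera("top")
im=np.hstack([cv2.resize(d["color"][130:250,190:290,::-1],(400,480),interpolation=cv2.INTER_CUBIC),cv2.resize(t["color"][180:300,360:460,::-1],(400,480),interpolation=cv2.INTER_CUBIC)]); cv2.imwrite("pics/placed.png",im)
pickle.dump((d,t),open("placed.pkl","wb"))
for q in ((15,25,0),(15,-25,0),(8,32,126),(8,-32,126),(-8,32,126),(-8,-32,126)):
    P=SEAT+RW@(np.array(q)/1e3); print(q,np.round((proj(d,P)[0]-[190,130])*4+1.5),np.round((proj(t,P)[0]-[360,180])*4+[401.5,1.5]))
E
```

```text
[ 0.18  1.01 -0.02  1.16  0.21  1.83  1.78]
0.1 no
0.085 no
0.07 False
[0.03771656 0.00365874 0.1065189 ] [ 0.15  1.06 -0.    0.94  0.2   1.99  1.81] [ 0.18329108 -0.10236729  0.53475189] 11.9917
down [ 1.35415176e-01 -3.13867283e+00  4.14589405e-18]
[ 0.30708823  0.45071116 -0.10305886  1.51152869  0.04844996  1.18184753
  1.85290453] [ 0.18271811  0.81800759 -0.03717944  1.00526602  0.14948173  1.82838857
  1.80768509]
(15, 25, 0) [265. 339.] [541. 236.]
(15, -25, 0) [205. 315.] [611. 230.]
(8, 32, 126) [263. 215.] [555. 223.]
(8, -32, 126) [180. 183.] [651. 213.]
(-8, 32, 126) [275. 199.] [558. 246.]
(-8, -32, 126) [192. 168.] [654. 237.]
```

View pics/placed.png

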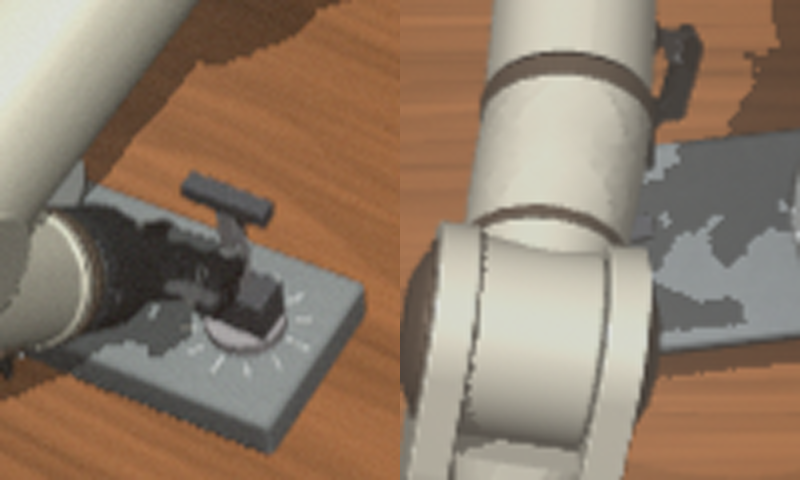

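The scene view shows the key upright with its foot on the flange. The crossbar is at crop (183,190) to (268,225), matching the fully-seated prediction, and it is let go. Now I take the crossbar from above.

```bash
cat >> h.py <<'E'
def down(yaw): return R.from_matrix(RW@rz(np.radians(yaw))@np.diag([1.,-1,-1])).as_rotvec()
E
python3 - <<'E'
from h import *
from station import *
p=get_tcp_pos()
ctrl.servo_line(p+RW@[.04,0,.03],.1)if False else None
ctrl.servo_line(p+RW@[.05,0,.10],.1,down(180))
print(get_time(),np.round(get_joint_pos(),2))
ctrl.move_to(SEAT+[0,0,.18],down(100)); print(get_time(),np.round(get_joint_pos(),2))
t=get_time(); ctrl.servo_line(SEAT+[0,0,.18],.05,down(90)); print("rot",get_time()-t,np.round(get_joint_pos(),2),get_tcp_pos()-SEAT)
f0=get_wrist_force(); print(f0)
print(ctrl.servo_line(SEAT+[0,0,.102],.05,down(90),f_stop=6),get_tcp_pos()-SEAT,get_wrist_force()-f0,get_finger_gap(),get_time())
E
```

```text
13.3583 [ 0.31  0.45 -0.1   1.51  0.05  1.18  1.85]
14.5083 [ 0.15  0.33  0.16  1.76 -0.06  1.06  0.6 ]
rot 0.3249999999999993 [ 0.13  0.33  0.19  1.76 -0.07  1.06  0.43] [3.62272459e-04 1.48720101e-04 1.79913926e-01]
[1.07361498 0.28798443 0.09237453]
False [ 0.00023217 -0.00011172  0.10234157] [-0.55858115 -0.87883962 -0.30589744] 0.05017370154687542 16.5417
```

```bash
python3 - <<'E'
from h import *
from station import *
ctrl.grip(0); ctrl.hold(.2); print("gap",get_finger_gap(),get_wrist_force(),get_torque(),get_time())
for y in range(85,55,-5):
    ctrl.servo_line(SEAT+[0,0,.102],.05,down(y)); print(y,np.round(get_wrist_force(),1),np.round(get_torque(),2),round(get_time(),2))
E
```

```text
gap 0.014617081347786724 [1.1363946  1.11975921 2.38014876] [ 0.03162335 -0.27878521 -0.032659  ] 17.1417
85 [ 2.5 -0.5  3.6] [-0.05 -0.4  -0.02] 17.39
80 [1.4 0.6 3.3] [-0.05 -0.55  0.15] 17.64
75 [3.1 0.3 4.2] [ 0.13 -0.6   0.25] 17.89
70 [2.1 1.9 4.7] [ 0.26 -0.5   0.  ] 18.14
65 [1.8 1.1 6.2] [ 0.38 -0.33 -0.16] 18.39
60 [1.2 0.6 6.2] [ 0.26 -0.17 -0.04] 18.64
```

Forces are low, and the torque trace shows the first click snapping over (0.25 N m, then a drop). I continue with the other four clicks.

```bash
python3 - <<'E'
from h import *
from station import *
import cv2
for y in range(55,-61,-5):
    ctrl.servo_line(SEAT+[0,0,.102],.05,down(y)); f=get_wrist_force(); print(y,np.round(f,1),np.round(get_torque(),2),round(get_finger_gap(),4))
    if np.linalg.norm(f)>25: print("stop"); break
print(get_time(),np.round(get_joint_pos(),2))
ctrl.hold(.3); print(np.round(get_torque(),3))
E
```

```text
55 [2.1 0.6 6. ] [ 0.11 -0.18  0.02] 0.0151
50 [ 2.  -0.3  5.1] [ 0.   -0.29  0.13] 0.015
45 [1.3 0.4 6. ] [ 0.04 -0.26  0.22] 0.0149
40 [0.6 0.6 6.3] [ 0.2  -0.26 -0.02] 0.0148
35 [0.6 1.8 6. ] [ 0.52 -0.1  -0.22] 0.0146
30 [-0.3  1.   7.3] [ 0.45  0.02 -0.  ] 0.0148
25 [0.2 0.4 7.2] [ 0.3   0.15 -0.02] 0.0149
20 [-0.9  0.7  7.2] [0.37 0.14 0.16] 0.0149
15 [-0.4  1.2  7.9] [0.5  0.15 0.26] 0.0148
10 [-0.4  1.9  7.9] [0.57 0.01 0.02] 0.0151
5 [1.1 1.9 5.8] [ 0.69 -0.23 -0.08] 0.015
0 [0.4 0.4 7.1] [0.64 0.01 0.03] 0.0149
-5 [-0.   1.9  8.2] [0.69 0.12 0.08] 0.015
-10 [-0.   3.5  8.7] [0.94 0.11 0.12] 0.0148
-15 [-0.5  3.3  8.6] [1.07 0.   0.21] 0.0149
-20 [0.4 4.6 7.3] [ 1.05 -0.09 -0.01] 0.0148
-25 [1.6 2.3 4.4] [ 0.87 -0.5  -0.16] 0.015
-30 [1.3 1.5 6.9] [ 0.73 -0.28  0.02] 0.0151
-35 [0.5 3.  7.2] [ 1.14 -0.37  0.14] 0.0147
-40 [1.1 4.6 7.4] [ 1.36 -0.44  0.12] 0.0149
-45 [0.6 5.6 8. ] [ 1.34 -0.61  0.22] 0.0151
-50 [0.9 4.3 7.3] [ 1.13 -0.47  0.09] 0.0151
-55 [2.7 4.2 4.8] [ 1.   -0.81 -0.05] 0.0147
-60 [2.  2.7 6.2] [ 0.82 -0.72  0.07] 0.0147
24.6417 [-0.31  0.52  0.77  1.84 -0.44  0.96 -1.86]
[ 0.901 -0.745  0.056]
```

Five snaps are in the trace, and the residual torque is near zero. I release, rise clear and look.

```bash
python3 - <<'E'
from h import *
from station import *
import cv2
ctrl.grip(.05); ctrl.hold(.2)
o=get_ee_rot(); p=get_tcp_pos()
print(ctrl.servo_line(p+[0,0,.12],.08)); 
ctrl.move_to(np.array([.40,.15,.32]),down(0)); ctrl.hold(.2); print(get_time(),get_wrist_force())
d=vision.read_camera("scene"); t=vision.read_camera("top")
im=np.hstack([cv2.resize(d["color"][130:250,130:280,::-1],(400,320),interpolation=cv2.INTER_CUBIC),cv2.resize(t["color"][180:300,370:520,::-1],(400,320),interpolation=cv2.INTER_CUBIC)])
im2=np.hstack([cv2.resize(d["color"][160:230,215:285,::-1],(400,280),interpolation=cv2.INTER_CUBIC)[:,:400],cv2.resize(t["color"][215:264,370:440,::-1],(400,280),interpolation=cv2.INTER_CUBIC)])
cv2.imwrite("pics/end.png",np.vstack([im,im2]))
Rk=RW@rz(np.radians(-150))
for q in ((0,32,126),(0,-32,126),(0,25,0),(0,-25,0)):
    P=SEAT+Rk@(np.array(q)/1e3); print(q,np.round((proj(t,P)[0]-[370,215]+.5)*400/70+[400,320]),np.round((proj(d,P)[0]-[215,160]+.5)*[400/70,4]+[0,320]))
E
```

```text
False
28.8 [0.19765279 0.3056916  0.56953935]
(0, 32, 126) [691. 409.] [114. 394.]
(0, -32, 126) [580. 489.] [251. 390.]
(0, 25, 0) [638. 454.] [158. 515.]
(0, -25, 0) [558. 512.] [258. 512.]
```

View pics/end.png

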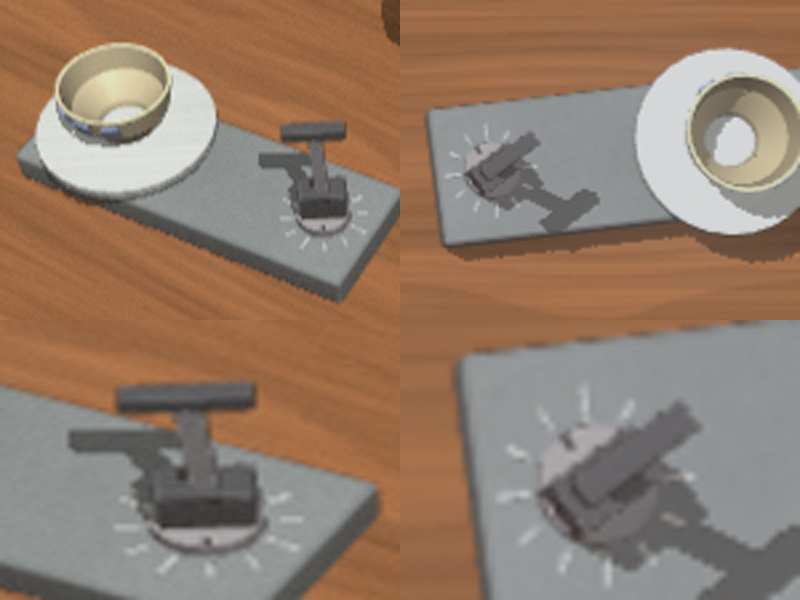

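In the top view the flange's notch moved from straight below (177,270 in its crop) to the upper left (568,440). That is 150° clockwise, or five clicks. The key stands upright and seated, and nothing is touching it.

```bash
python3 -c "
from station import *
print(ctrl.sign_off(),get_time())"
```

```text
the job is handed in; nothing more can be done
the job is handed in; nothing more can be done
```

The key stands fully seated on the spindle and let go, turned clockwise exactly five clicks (150° by the flange mark in the last picture), and the job was handed in about 29 s into the 72 s limit; the station gave no verdict.

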